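Load the disinfector drawer and start it with the key

TASK

Press every instrument lying on the bench mat fully down into its own die-cut foam pocket in the open disinfector drawer, then push the drawer fully shut. Only then turn the start key on the cabinet clockwise to start, hold it there for about a second, and let it spring back to run. Leave the cast, the jar and the bottle alone.

Things in the scene. Friction and masses are not known exactly. Their poses are not given: they have to be found in the camera images.
- pliers: wire-bending pliers, closed: blue handles (40 wide over both, x from -70 to 10, 24 high; steel joint block between x=-18 and 10) and narrower steel jaws (20 wide, 18 high, x from 10 to 60) (mm). 160 g. Origin: on its underside at the grip place (40 wide there); x runs towards the head, z up. Lies flat at the start, or is absent
- pliers_tip (a point): point on the underside of the pliers at its head end, 60 mm along +x from its origin
- pocket_pliers (a point): point on the floor of the pocket for the pliers, where the origin of the pliers belongs. Axes: the drawer's (x into the cabinet, z up). Pocket 12 mm deep, cut to the instrument's outline with 2 mm to spare each side and 2.5 mm at each end; blue floor in black foam
- pocket_pliers_tip (a point): point on the floor of the same pocket where pliers_tip belongs: the instrument's head points from pocket_pliers to this point
- handpiece: black motor handpiece with an orange ring: body 30 wide, 24 high, x from -55 to 30, and a narrower steel nose 16 wide, 16 high, x from 30 to 80 (mm). 150 g. Origin: on its underside at the grip place (30 wide there); x runs towards the head, z up. Lies flat at the start, or is absent
- handpiece_tip (a point): point on the underside of the handpiece at its head end, 80 mm along +x from its origin
- pocket_handpiece (a point): point on the floor of the pocket for the handpiece, where the origin of the handpiece belongs. Axes: the drawer's (x into the cabinet, z up). Pocket 12 mm deep, cut to the instrument's outline with 2 mm to spare each side and 2.5 mm at each end; blue floor in black foam
- pocket_handpiece_tip (a point): point on the floor of the same pocket where handpiece_tip belongs: the instrument's head points from pocket_handpiece to this point
- gauge: dial gauge: yellow bar 22 wide, 24 high, x from -65 to 27, and a wider round red dial head with a white face, 46 in diameter, 24 high, x from 27 to 73 (mm). 120 g. Origin: on its underside at the grip place (22 wide there); x runs towards the head, z up. Lies flat at the start, or is absent
- gauge_tip (a point): point on the underside of the gauge at its head end, 73 mm along +x from its origin
- pocket_gauge (a point): point on the floor of the pocket for the gauge, where the origin of the gauge belongs. Axes: the drawer's (x into the cabinet, z up). Pocket 12 mm deep, cut to the instrument's outline with 2 mm to spare each side and 2.5 mm at each end; blue floor in black foam
- pocket_gauge_tip (a point): point on the floor of the same pocket where gauge_tip belongs: the instrument's head points from pocket_gauge to this point
- knife: plaster spatula: green handle 24 wide, 24 high, x from -75 to 25, and a wider flat steel blade 38 wide, 6 high, x from 25 to 70 (mm). 100 g. Origin: on its underside at the grip place (24 wide there); x runs towards the head, z up. Lies flat at the start, or is absent
- knife_tip (a point): point on the underside of the knife at its head end, 70 mm along +x from its origin
- pocket_knife (a point): point on the floor of the pocket for the knife, where the origin of the knife belongs. Axes: the drawer's (x into the cabinet, z up). Pocket 12 mm deep, cut to the instrument's outline with 2 mm to spare each side and 2.5 mm at each end; blue floor in black foam
- pocket_knife_tip (a point): point on the floor of the same pocket where knife_tip belongs: the instrument's head points from pocket_knife to this point
- unit: low white disinfector cabinet, fixed to the bench, 220 deep (its x), 336 wide (its y), 82 high; origin at the centre of its underside; its front, where the drawer comes out, faces its -x. The key stands on its top
- drawer (a joint): how far the drawer is pushed in, m, along the unit's +x: 0 fully out, 0.21 fully shut (a stop); takes about 4 N to slide, stays where left. Foam 186 (x) by 292 (y), top 26 mm above the bench, four pockets side by side 72 mm apart. Side walls 30 mm high, grey front panel 10 thick, 306 wide, 8 to 62 mm above the bench. Seated instruments stand 12 mm proud of the foam and pass under the cabinet's top
- drawer_handle (a point): middle of the drawer's horizontal bar handle: 10 mm thick, 120 long, 45 mm above the bench, its centre 32 mm in front of the front panel (on the panel's -x side, as the unit's x points)
- key (a joint): angle of the start key in rad: 0 is run, where a weak spring (0.12 N m per rad) always brings it back; turned clockwise as seen from above the value grows to the stop at 1.1, and start is reached at about 0.85. Turns about the vertical
- key_grip (a point): point on the key's vertical axis in the middle of its upright flat black bow (30 long, 9 thick, 26 high; top 13 mm above this point), 34 mm above the cabinet's top. The point's x lies along the bow, y across its thickness; it turns with the key. At run the bow lies along the unit's x, pointing at a green mark; a red mark shows start
- cast: bystander: yellow plaster dental cast with white teeth, about 62 x 58 x 32; leave alone
- jar: bystander: small white jar with a grey lid, 52 in diameter, 50 high; leave alone
- bottle: bystander: white squeeze bottle with red cap, 52 in diameter, 130 high; leave alone

How it is judged:
On the way, in this order (a step that is already met when the one before it is completed fails the run):
1. every instrument present sits fully in its own pocket, with the drawer still open (distance between pliers and pocket_pliers below 0.006 m and distance between pliers_tip and pocket_pliers_tip below 0.007 m and distance between handpiece and pocket_handpiece below 0.006 m and distance between handpiece_tip and pocket_handpiece_tip below 0.007 m and distance between gauge and pocket_gauge below 0.006 m and distance between gauge_tip and pocket_gauge_tip below 0.007 m and distance between knife and pocket_knife below 0.006 m and distance between knife_tip and pocket_knife_tip below 0.007 m and value of joint drawer below 0.11 m), for 0.2 s.
2. the drawer is pushed fully shut (value of joint drawer above 0.198 m), for 0.2 s.
3. the key is turned to start and held there (value of joint key above 0.85 rad and value of joint drawer above 0.198 m), for 0.5 s.
4. the key has sprung back to run, let go (value of joint key below 0.12 rad and contact force between the fingers and key below 0.3 N), for 0.2 s.
At the end, for the whole second after the job is handed in: every instrument present lies in its own pocket (grip point within 6 mm and head end within 7 mm of their places on the pocket floor), the drawer is shut to within 12 mm, and the key is back at run (below 0.12 rad) and let go (all of step 4 and distance between pliers and pocket_pliers below 0.006 m and distance between pliers_tip and pocket_pliers_tip below 0.007 m and distance between handpiece and pocket_handpiece below 0.006 m and distance between handpiece_tip and pocket_handpiece_tip below 0.007 m and distance between gauge and pocket_gauge below 0.006 m and distance between gauge_tip and pocket_gauge_tip below 0.007 m and distance between knife and pocket_knife below 0.006 m and distance between knife_tip and pocket_knife_tip below 0.007 m and value of joint drawer above 0.198 m); the robot touches nothing.
It fails at once if the key is turned towards start (beyond 0.5 rad) while the drawer is not shut (value of joint key above 0.5 rad and value of joint drawer below 0.18 m).
It fails at once if the cast is pushed away or knocked over (distance of cast from where it was at the start of the episode above 0.05 m or angle between cast's own z axis and vertical above 0.6 rad).
It fails at once if the jar is pushed away or knocked over (distance of jar from where it was at the start of the episode above 0.05 m or angle between jar's own z axis and vertical above 0.6 rad).
It fails at once if the bottle is pushed away or knocked over (distance of bottle from where it was at the start of the episode above 0.05 m or angle between bottle's own z axis and vertical above 0.6 rad).
Of pliers, handpiece, gauge, knife only 3 to 4 are there at a start; the rules pass over those that are not, and their reading is None.
At some moment in a run one of pliers, handpiece, gauge, knife may be knocked a few centimetres aside while the robot is not near it.
Once in a run the grip may slacken for a moment while it holds something.
It also fails if it takes over 210 s, if anything falls off the work surface, if the arm or the gripper's body presses on something with over 40 N, if the wrist force passes 120 N, or if a joint passes its speed limit or range.

ROBOT

A 6-joint arm with a two-finger parallel gripper is mounted at the origin on the work surface. World frame = base frame: x ahead of the robot, y to its left, z up, the work surface at z = 0. Lengths are in m, angles in rad, forces in N, time in s.
With the tool pointing down it reaches from about 0.375 to 0.9 m from the base axis. Payload 3.1 kg.
Tool frame: the origin (TCP) lies at the very end of the fingers, on their centre line; the grasp point (between the pads) lies 19 mm behind it (ctrl.pinch_z is the z of the grasp point in the tool frame, in m); z points along the fingers, y is the line along which they close (so a half turn about z gives the same grasp; the last joint's range is limited). The gripper opens to 85 mm and grips with 20 to 120 N. Pads are 22 mm wide; open, the fingers measure 114 mm over their backs; the gripper's body (76 mm by 85 mm) begins 54 mm behind the grasp point. The pads swing forward as they close: fully open they stand 13 mm farther back than shut.
Start: joints at [-1.308, 0.527, 1.433, -0, 1.181, -0.178], TCP at [0.267, -0.565, 0.231] pointing down, gripper open.
Joint ranges: [-3.08, 3.08], [-0.75, 2.2], [0.22, 2.44], [-1.43, 4.57], [0, 2.65], [-2.85, 2.85]. Speed limits (rad/s): [2.79, 2.79, 3.14, 3.14, 3.14, 3.14].

INTERFACE

Orientations are given as a rotation vector (axis times angle).
In Python, from station import ctrl gives the robot as it stands. Calls block until the motion is done:
- ctrl.move_ptp(position, orientation): joint-space move of the TCP to a pose.
- ctrl.move_straight(position, rate=0.15, frame=None, stop_force=None): straight line of the TCP; frame=None keeps the orientation; rate is the mean speed in m/s. With stop_force (N) it stops when the force on the tool has changed by that much, and returns True; else False.
- ctrl.move_joints(angles): joint-space move.
- ctrl.command_gripper(opening, effort=None): finger opening in m; effort is the grip in N (None keeps the last); returns when the fingers have stopped.
- ctrl.wait(seconds).
- ctrl.solve_ik(position, orientation): joint angles nearest the present ones, or None.
- ctrl.get_state(): the state.
- ctrl.get_image(name): name is "scene" or "top" or "wrist"; returns the picture (400x640x3 uint8, red, green, blue); there is no depth.
- ctrl.calibration(name): a dict with "fx", "fy", "cx", "cy" (pixels), "R" (3x3) and "t" (3): a world point X has camera coordinates R X + t. Camera axes: x right, y down, z forward; pixel columns grow to the right and rows downward; lengths in m; the calibration is good to about 2 mm. A picture is of the moment at which its call begins: read the wrist's pose just before it. calibration takes no time and is no camera call; for the wrist camera it gives the pose at the moment of the call.
A pose or a line that the arm cannot do raises ctrl.IKError and nothing moves.
- ctrl.job_done(): hands the job in; it is judged then, once.
Trained networks look in the newest picture that a camera, given by its name, has taken for a name from the list of things; names that differ only in an ending like _2 or _b are one class to them, and where a whole thing is asked for, a point or a joint stands for the part that bears it (a point fixed in the world has none). Each returns a list of dicts, best first, with "p" (0 to 1); they miss things now and then, are a little off and sometimes report something else, mostly with a low value. They report only what shows in the picture. A call takes as long as a camera call.
- ctrl.outline_of(camera, query): "mask" (400x640 bool, what is visible of it) and "point" ([column, row] in pixels, amid what is visible of it).
The state is a dict: "t": time; "joint_pos": joint angles; "joint_vel": joint speeds; "joint_torque": joint torques, N m; "eef_pos": TCP position; "eef_rot": TCP orientation; "contact_force": force on the tool from outside, world axes, zero at the start; "moment": the same for the moment, N m; "width": finger opening in m; "gripper_force": force on a finger pad.
Only numpy, scipy, OpenCV 4.12 (cv2) and the standard library are available. Lean on these libraries where they do the work, as an engineer would, in place of code of your own. Each camera call takes 0.05 s, during which the arm holds its last target. There are 200 camera calls.

## Working session

There is one attempt and no reset: what is moved stays moved. The work goes in short steps, each a Python script; the robot and the scene stay as the last script left them, time stands still between calls to the robot, and variables do not carry over. Pictures are saved under pics/ and viewed, at most 14 in all, crops included, and the job is handed in when it is done.

```bash
ls; mkdir -p pics
python3 - <<'E'
from station import ctrl
import cv2
for n in ("scene","top"):
    cv2.imwrite(f"pics/{n}0.png",ctrl.get_image(n)[:,:,::-1])
    c=ctrl.calibration(n);print(n,c)
print(ctrl.get_state()); print(ctrl.pinch_z)
E
```

```text
pics
station.py
scene {'fx': 401.36396701777574, 'fy': 401.36396701777574, 'cx': 321.7466680480101, 'cy': 194.16137855557454, 'R': array([[ 0.5799627 ,  0.8143614 ,  0.02141885],
       [ 0.57757088, -0.39250164, -0.71578931],
       [-0.57450426,  0.42750201, -0.69798774]]), 't': array([-0.37225502, -0.27071431,  1.6508881 ])}
top {'fx': 372.59741518195506, 'fy': 372.59741518195506, 'cx': 317.4469685916129, 'cy': 197.83044471281926, 'R': array([[-0.0117861 , -0.99976296, -0.01830617],
       [-0.9891543 ,  0.01433764, -0.1461787 ],
       [ 0.14640651,  0.01638475, -0.98908881]]), 't': array([0.02485228, 0.59516563, 1.01672178])}
{'t': 0.1, 'joint_pos': array([-1.30851531e+00,  5.28393852e-01,  1.43377813e+00, -1.21002051e-05,
        1.18139201e+00, -1.78536787e-01]), 'joint_vel': array([ 4.64219454e-04, -2.05019182e-03, -3.95898054e-03,  7.85460926e-05,
        1.54211159e-03,  2.98446346e-04]), 'joint_torque': array([ 3.80507572e-04, -4.43301630e+01, -1.78587109e+01, -2.16130402e-04,
        3.84597864e-03, -9.60136504e-06]), 'eef_pos': array([ 0.26650767, -0.56461864,  0.23041752]), 'eef_rot': array([-3.06366858e+00, -6.86418704e-01,  1.47091164e-04]), 'contact_force': array([ 0.78963748, -0.20582766, -0.17052824]), 'moment': array([-0.06191146, -0.01226659,  0.04559595]), 'gripper_force': 0.0, 'width': 0.08556301405823658}
-0.0187
```

View pics/scene0.png

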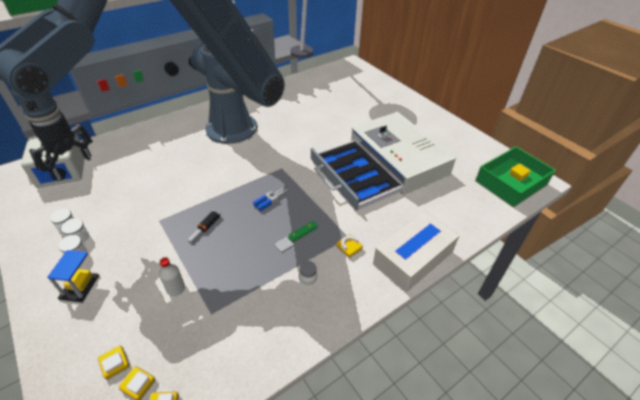

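View pics/top0.png

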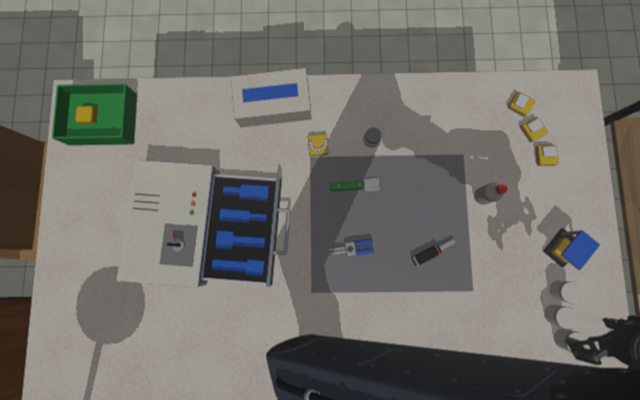

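The three instruments present are the knife (350,185), pliers (352,247) and handpiece (433,251); there is no gauge. The drawer opens towards -y with four blue pockets around column 243, rows 191, 216, 240 and 267. The key is near (175,243). Next I take close wrist views.

```bash
cat > h.py <<'E'
from station import ctrl
import numpy as np, cv2
from scipy.spatial.transform import Rotation as Ro
def rv(yaw):  # tool down, tool x along yaw, fingers close along yaw-90deg
    c,s=np.cos(yaw),np.sin(yaw)
    return Ro.from_matrix(np.array([[c,s,0],[s,-c,0],[0,0,-1]])).as_rotvec()
def ray2plane(c,px,z):
    px=np.atleast_2d(np.asarray(px,float))
    d=np.c_[(px[:,0]-c['cx'])/c['fx'],(px[:,1]-c['cy'])/c['fy'],np.ones(len(px))]@c['R']
    o=-c['R'].T@c['t']
    return (o+d*((z-o[2])/d[:,2])[:,None])[:,:2]
def proj(c,X):
    p=np.atleast_2d(X)@c['R'].T+c['t']
    return np.c_[p[:,0]/p[:,2]*c['fx']+c['cx'],p[:,1]/p[:,2]*c['fy']+c['cy']]
def shot(name,f=None):
    c=ctrl.calibration(name); im=ctrl.get_image(name)
    if f: cv2.imwrite(f"pics/{f}.png",im[:,:,::-1]); np.savez(f"pics/{f}.npz",im=im,**c)
    return c,im
E
python3 - <<'E'
from h import *
c=ctrl.calibration("top")
for n,p in dict(knife=(350,185),pliers=(352,247),hp=(433,251),drawer=(243,228),key=(175,243),handle=(285,225),bottle=(492,193),jar=(373,137),cast=(318,143)).items(): print(n,ray2plane(c,p,0.02)[0].round(3))
w=ctrl.calibration("wrist"); s=ctrl.get_state()
T=Ro.from_rotvec(s['eef_rot']).as_matrix()
print("cam in tool",T.T@(-w['R'].T@w['t']-s['eef_pos']), (w['R']@T).round(3), w['fx'])
for y in (0,np.pi/2,-np.pi/2,np.pi): print(y,ctrl.solve_ik([.5,.2,.3],rv(y)),ctrl.solve_ik([.5,.35,.1],rv(y)))
E
```

```text
knife [ 0.636 -0.078]
pliers [ 0.456 -0.079]
hp [ 0.442 -0.308]
drawer [0.514 0.233]
key [0.473 0.429]
handle [0.521 0.112]
bottle [ 0.606 -0.488]
jar [ 0.78 -0.15]
cast [0.764 0.014]
cam in tool [ 0.07743881 -0.0006388  -0.14367364] [[ 0.001  1.    -0.   ]
 [-0.954  0.    -0.3  ]
 [-0.3    0.     0.954]] 315.4680076310614
0 [ 1.72896364e-01  3.32977750e-01  1.56282712e+00 -4.44089210e-16
  1.24578778e+00  1.74369269e+00] [ 4.27838653e-01  6.77119388e-01  1.57693431e+00 -4.44089210e-16
  8.87538956e-01  1.99863498e+00]
1.5707963267948966 [ 1.72896364e-01  3.32977750e-01  1.56282712e+00 -4.44089210e-16
  1.24578778e+00  1.72896364e-01] [ 4.27838653e-01  6.77119388e-01  1.57693431e+00 -4.44089210e-16
  8.87538956e-01  4.27838653e-01]
-1.5707963267948966 None [ 4.27838653e-01  6.77119388e-01  1.57693431e+00 -4.44089210e-16
  8.87538956e-01 -2.71375400e+00]
3.141592653589793 [ 1.72896364e-01  3.32977750e-01  1.56282712e+00 -4.44089210e-16
  1.24578778e+00 -1.39789996e+00] [ 4.27838653e-01  6.77119388e-01  1.57693431e+00 -4.44089210e-16
  8.87538956e-01 -1.14295767e+00]
```

Run:
```python
from h import *
for n,p,y in (("mat1",[.5,-.2,.26],np.pi/2),("mat2",[.6,-.12,.26],np.pi/2),("dr1",[.47,.24,.22],np.pi/2),("dr2",[.55,.30,.22],np.pi/2)):
    ctrl.move_ptp(p,rv(y)); ctrl.wait(.3); c,im=shot("wrist",n)
print(ctrl.get_state()['t'])
```

```text
5.5917
```

View pics/mat1.png

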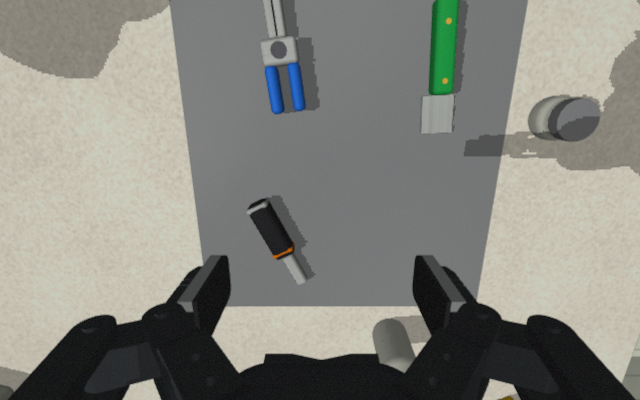

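View pics/dr1.png

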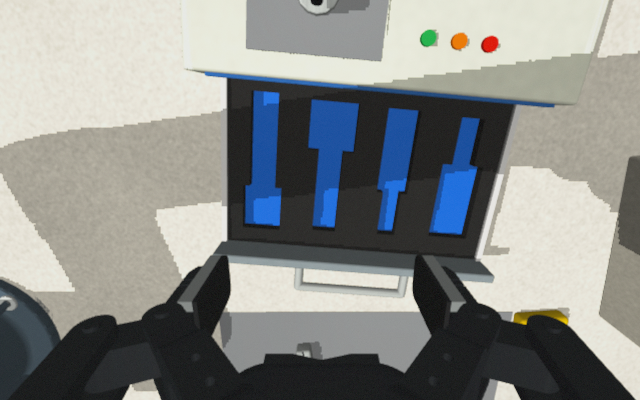

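The mat view shows the handpiece (nose down-right, 270,240), the pliers (jaws towards +y, 283,70) and the knife (blade towards -y, 440,70). In the drawer view, the pockets from left to right are knife (head -y), gauge (head +y, stays empty), handpiece (head -y) and pliers (head +y). Next I fit pocket poses from the two drawer views.

```bash
cat >> h.py <<'E'
# boxes: x0,x1,width,height
M=dict(pliers=[(-70,10,40,24),(10,60,20,18)],handpiece=[(-55,30,30,24),(30,80,16,16)],
       gauge=[(-65,27,22,24),(27,73,46,24)],knife=[(-75,25,24,24),(25,70,38,6)])
L=dict(pliers=60,handpiece=80,gauge=73,knife=70)
def tf(p,yaw,pts):
    c,s=np.cos(yaw),np.sin(yaw); pts=np.asarray(pts,float)
    return np.c_[pts[:,0]*c-pts[:,1]*s+p[0],pts[:,0]*s+pts[:,1]*c+p[1],pts[:,2]]
S=4
def fill(c,polys,shape,hull=False):
    out=np.zeros((shape[0]*2,shape[1]*2),np.uint8)
    for P in polys:
        q=proj(c,P)*2+.5
        q=np.round(q*16).astype(np.int32).reshape(-1,1,2)
        if hull: q=cv2.convexHull(q)
        cv2.fillPoly(out,[q],255,cv2.LINE_AA,4)
    return cv2.resize(out,(shape[1],shape[0]),interpolation=cv2.INTER_AREA)/255.
def render_inst(c,name,p,yaw,z0,shape):
    P=[tf(p,yaw,[(x/1e3,s*w/2e3,z0+z) for x in(a,b) for s in(-1,1) for z in(0,h/1e3)]) for a,b,w,h in M[name]]
    return fill(c,P,shape,True)
def rects(name):
    (a,b,w,_),(a2,b2,w2,_)=M[name]; wide1=w>w2
    m=b+2.5 if wide1 else b-2.5
    return [(a-2.5,m,w+4),(m,b2+2.5,w2+4)]
def render_pocket(c,name,p,yaw,zf,zt,shape):
    r=[np.array([(a,-w/2),(b,-w/2),(b,w/2),(a,w/2)])/1e3 for a,b,w in rects(name)]
    F,T=[fill(c,[tf(p,yaw,np.c_[q,np.full(4,z)]) for q in r],shape) for z in(zf,zt)]
    return F*T
def iou(views,ren):
    n=d=0
    for c,m in views:
        R=ren(c); n+=np.minimum(R,m).sum(); d+=np.maximum(R,m).sum()
    return n/d
E
cat > pk.py <<'E'
from h import *
from scipy.optimize import minimize
V=[]
for f in("dr1","dr2"):
    d=np.load(f"pics/{f}.npz"); im=d['im'].astype(int)
    m=((im[...,2]>im[...,0]+50)&(im[...,2]>90)).astype(np.uint8)
    V.append((dict(d),m))
up=np.pi/2
g={"knife":((265,165),-1),"gauge":((328,170),1),"handpiece":((396,165),-1),"pliers":((455,195),1)}
res={}
for n,(px,sg) in g.items():
    p0=ray2plane(V[0][0],px,.014)[0]
    vv=[]
    for c,m in V:
        k,lab=cv2.connectedComponents(m); q=proj(c,[*p0,.014])[0].round().astype(int)
        l=lab[q[1],q[0]]; assert l>0,(n,q); vv.append((c,(lab==l).astype(float)))
    f=lambda v:1-iou(vv,lambda c:render_pocket(c,n,v[:2]/100,v[2]/10+sg*up,v[3]/100,v[3]/100+.012,(400,640)))
    b=None
    for off in(-.02,0,.02):
        r=minimize(f,[p0[0]*100,(p0[1]+off)*100,-.8,1.4],method="Nelder-Mead",options=dict(initial_simplex=np.array([p0[0]*100,(p0[1]+off)*100,-.8,1.4])+np.vstack([np.zeros(4),np.diag([.6,1,.7,.5])]),xatol=.003,fatol=1e-5))
        if b is None or r.fun<b.fun:b=r
    v=b.x; res[n]=[v[0]/100,v[1]/100,v[2]/10+sg*up,v[3]/100]
    print(n,np.round(res[n],4),"iou",1-b.fun, "dyaw deg",np.degrees(v[2]/10))
import json;json.dump(res,open("pk.json","w"))
E
python3 pk.py
```

```text
knife [ 0.4073  0.2473 -1.6582  0.0145] iou 0.5846207598987245 dyaw deg -5.008607062660926
gauge [0.4791 0.2394 1.4841 0.0154] iou 0.6576375637311683 dyaw deg -4.966325574335751
handpiece [ 0.5522  0.2496 -1.6577  0.0155] iou 0.9731802532022347 dyaw deg -4.9781541458902
pliers [0.6232 0.2357 1.4836 0.0156] iou 0.973151425070559 dyaw deg -4.994888045384659
```

Pocket fits agree with each other: −5° yaw, 72 mm spacing, and floor about 15 mm. Now I locate the instruments in two wrist views each.

```bash
cat >> h.py <<'E'
from scipy.optimize import minimize
def net(name,cam="wrist"):
    r=ctrl.outline_of(cam,name)
    return r[0] if r else None
def fit(name,V,g,z0,free_z=True):
    """V: (calib,mask); g: x,y,yaw"""
    def f(v): return 1-iou(V,lambda c:render_inst(c,name,v[:2]/100,v[2]/10,(v[3] if free_z else z0*100)/100,V[0][1].shape))
    b=None
    for a in(0,.15,-.15):
        x0=np.array([g[0]*100,g[1]*100,(g[2]+a)*10,z0*100][:4 if free_z else 3])
        r=minimize(f,x0,method="Nelder-Mead",options=dict(initial_simplex=x0+np.vstack([x0*0,np.diag([1,1,1.5,.4][:len(x0)])]),xatol=.004,fatol=1e-5))
        if b is None or r.fun<b.fun:b=r
    v=b.x; return np.array([v[0]/100,v[1]/100,v[2]/10,v[3]/100 if free_z else z0]),1-b.fun
def locate(name,g,z0=0.,h=.2,free_z=True):
    V=[]
    for dx,dy in((-.035,-.04),(.035,0)):
        ctrl.move_ptp([g[0]+dx,g[1]+dy,h],rv(np.pi/2)); ctrl.wait(.25)
        c,im=shot("wrist",f"loc_{name}_{len(V)}"); r=net(name)
        if r is None or r['p']<.3: print("miss",name,r and r['p']); continue
        V.append((c,r['mask'].astype(float)))
        # guess refresh from first mask
        if len(V)==1:
            xy=ray2plane(c,np.argwhere(r['mask'])[:,::-1],z0+.012); m=xy.mean(0)
            ev,E=np.linalg.eigh(np.cov((xy-m).T)); a=np.arctan2(E[1,1],E[0,1])
            if np.cos(a-g[2])<0:a+=np.pi
            a=g[2]+(a-g[2]+np.pi)%(2*np.pi)-np.pi
            g=[m[0],m[1],a]
    p,q=fit(name,V,g,z0,free_z); print(name,p.round(4),"yaw deg",np.degrees(p[2]).round(1),"iou",round(q,3),"p",r and round(r['p'],2)); return p,q
E
python3 - <<'E'
from h import *
locate("knife",[.636,-.078,-1.57]); print(ctrl.get_state()['t'])
im=cv2.imread("pics/loc_knife_1.png"); 
r=net("knife"); e=cv2.Canny(r['mask'].astype(np.uint8)*255,50,100)>0; im[e]=(0,0,255); cv2.imwrite("pics/k1.png",im)
E
```

```text
knife [ 0.6392 -0.094  -1.5214 -0.0027] yaw deg -87.2 iou 0.945 p 0.9
8.2583
```

View pics/k1.png

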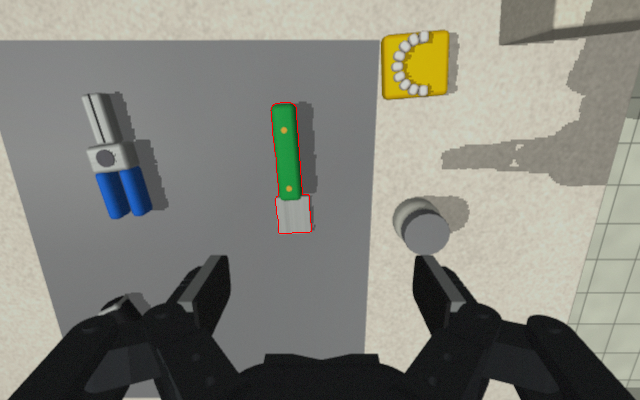

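The mask outlines the knife well (285,165), and the jar at (420,230) is clear. Now I pick and place the knife.

```bash
cat >> h.py <<'E'
import json
PK=json.load(open("pk.json")) if __import__("os").path.exists("pk.json") else {}
def tyaw(h): return h if np.sin(h)>0 else h+np.pi
def st(): 
    s=ctrl.get_state(); return f"t={s['t']:.1f} w={s['width']*1e3:.1f} gf={s['gripper_force']:.1f} p={s['eef_pos'].round(4)} F={s['contact_force'].round(1)}"
def pick(name,p,zg=.008):
    w=M[name][0][2]/1e3; R=rv(tyaw(p[2]))
    ctrl.command_gripper(min(.085,w+.03),60)
    ctrl.move_ptp([p[0],p[1],.08],R); hit=ctrl.move_straight([p[0],p[1],zg],rate=.1,stop_force=15)
    ctrl.command_gripper(max(0,w-.015),60); print("grip",hit,st())
    ctrl.move_straight([p[0],p[1],.14]); print("lift",st())
def place(name,zg=.008):
    x,y,h,_=PK[name]; R=rv(tyaw(h)); w=M[name][0][2]/1e3
    ctrl.move_ptp([x,y,.14],R); print("over",st())
    ctrl.move_straight([x,y,.042+zg-.004],rate=.15)
    hit=ctrl.move_straight([x,y,.014+zg+.001],rate=.03,stop_force=12); print("down",hit,st())
    return hit
def release(name):
    x,y,h,_=PK[name]; w=M[name][0][2]/1e3
    ctrl.command_gripper(w+.014); s=ctrl.get_state()['eef_pos']; ctrl.move_straight([s[0],s[1],.1])
def press(name,xs,F=25,ztop=.038):
    x,y,h,_=PK[name]; R=rv(tyaw(h)); ctrl.command_gripper(0)
    for a in xs:
        q=tf((x,y),h,[(a/1e3,0,0)])[0]
        ctrl.move_ptp([q[0],q[1],.075],R)
        hit=ctrl.move_straight([q[0],q[1],ztop-.004],rate=.04,stop_force=F); print("press",a,hit,st())
        ctrl.move_straight([q[0],q[1],.085])
E
python3 - <<'E'
from h import *
p=[.6392,-.094,-1.5214]
pick("knife",p); place("knife")
E
```

```text
grip False t=10.5 w=22.4 gf=61.8 p=[ 0.64   -0.0942  0.009 ] F=[-0.  -0.5  3.8]
lift t=11.6 w=22.4 gf=61.2 p=[ 0.6383 -0.0937  0.1389] F=[-0.1 -0.  -1.4]
over t=13.1 w=22.7 gf=61.2 p=[0.4087 0.2471 0.1401] F=[-0.5  0.4 -1.4]
down True t=14.5 w=22.6 gf=65.6 p=[0.4072 0.2473 0.0262] F=[-0.6  0.7  7.5]
```

Run:
```python
from h import *
release("knife"); press("knife",[0,-45])
x,y,h,_=PK["knife"]
ctrl.move_ptp([x+.06,y-.02,.2],rv(np.pi/2)); ctrl.wait(.25); c,im=shot("wrist","kplaced")
r=net("knife"); print(r['p'])
for z in(True,False): print(fit("knife",[(c,r['mask'].astype(float))],[x,y,h],.0145,z), PK["knife"])
cv2.imwrite("pics/kpc.png",cv2.resize(im[60:300,150:470,::-1],None,fx=2,fy=2))
```

```text
press 0 True t=17.0 w=0.1 gf=3.6 p=[0.4071 0.2472 0.0381] F=[-1.   0.2  7. ]
press -45 True t=18.7 w=-0.3 gf=3.3 p=[0.411 0.292 0.038] F=[-1.9 -0.6  6.3]
0.93
(array([ 0.40765562,  0.24740846, -1.66065363,  0.01120949]), np.float64(0.9518102716991494)) [0.40732129766406794, 0.2473201927117392, -1.6582130109769717, 0.014509809411393505]
(array([ 0.40824519,  0.247847  , -1.66073983,  0.0145    ]), np.float64(0.9472225268365195)) [0.40732129766406794, 0.2473201927117392, -1.6582130109769717, 0.014509809411393505]
```

View pics/kpc.png

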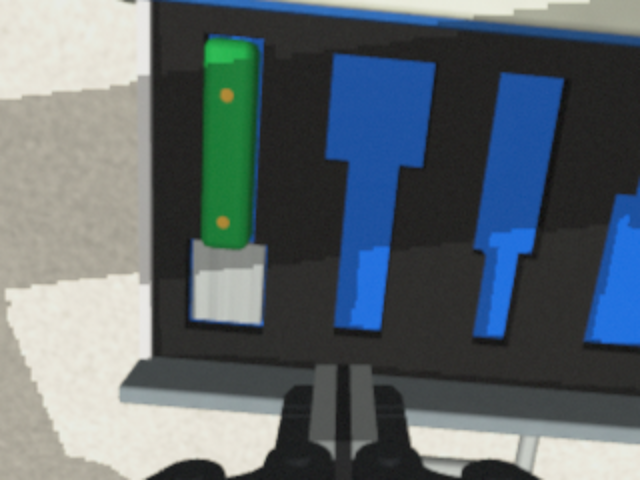

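The knife is seated: it fills its pocket (crop 230,190), and its top measured z = 38 mm at both press points. Next is the handpiece.

Run:
```python
from h import *
ctrl.command_gripper(.06)
p,q=locate("handpiece",[.442,-.308,-1.05])
if q>.88 and abs(p[3])<.008:
    pick("handpiece",p)
    if ctrl.get_state()['width']>.02: place("handpiece")
```

```text
handpiece [ 0.4388 -0.3006 -1.1147 -0.0059] yaw deg -63.9 iou 0.916 p 0.56
grip False t=26.0 w=28.4 gf=60.6 p=[ 0.4392 -0.3009  0.0089] F=[-0.4  1.1  4.8]
lift t=27.0 w=28.8 gf=59.8 p=[ 0.4382 -0.3     0.1392] F=[-0.1 -0.8 -1.4]
over t=29.0 w=28.4 gf=59.8 p=[0.5525 0.2487 0.1398] F=[ 0.3  0.  -1.1]
down True t=30.4 w=28.4 gf=63.4 p=[0.552  0.2496 0.0259] F=[-1.3 -0.2  4.4]
```

Run:
```python
from h import *
release("handpiece"); press("handpiece",[0,-35])
ctrl.command_gripper(.07)
p,q=locate("pliers",[.456,-.079,1.45])
if q>.88 and abs(p[3])<.008:
    pick("pliers",p)
    if ctrl.get_state()['width']>.03: place("pliers")
```

```text
press 0 True t=33.0 w=-0.1 gf=2.3 p=[0.5518 0.2495 0.0381] F=[-0.  -0.5  3.9]
press -35 True t=34.6 w=-0.0 gf=2.2 p=[0.5549 0.2843 0.0381] F=[-0.4  0.7  4.6]
pliers [ 0.4535 -0.0686  1.7022 -0.0063] yaw deg 97.5 iou 0.818 p 0.57
```

Run:
```python
from h import *
c=ctrl.calibration("wrist")
d=np.load("pics/loc_pliers_1.npz"); im=d['im'][:,:,::-1].copy()
r=net("pliers"); im[cv2.Canny(r['mask'].astype(np.uint8)*255,50,100)>0]=(0,0,255)
R=render_inst(dict(d),"pliers",[.4535,-.0686],1.7022,-.0063,(400,640))
im[cv2.Canny((R>.5).astype(np.uint8)*255,50,100)>0]=(0,255,0)
cv2.imwrite("pics/pl1.png",cv2.resize(im[20:300,160:480],None,fx=2,fy=2))
```

```text
(no output)
```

View pics/pl1.png

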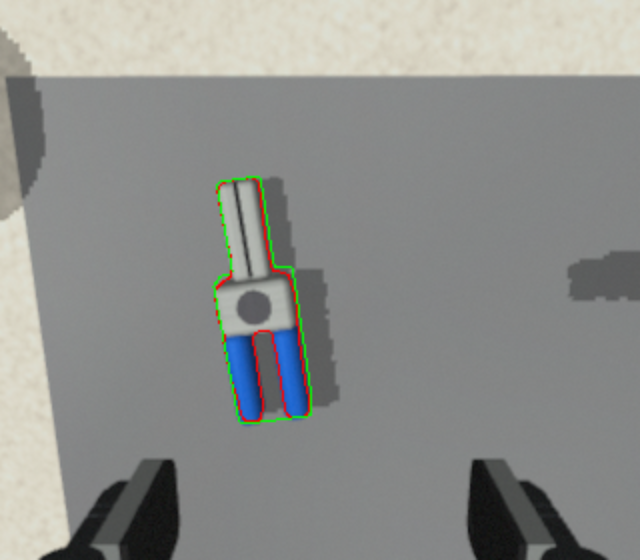

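The fit (green) matches the pliers outline (crop 260,300). The low IoU comes only from the gap between the handles. I refit with the gap closed and z = 0, then proceed.

Run:
```python
from h import *
d=dict(np.load("pics/loc_pliers_1.npz")); r=net("pliers")
m=cv2.morphologyEx(r['mask'].astype(np.uint8),cv2.MORPH_CLOSE,np.ones((15,15),np.uint8)).astype(float)
p,q=fit("pliers",[(d,m)],[.4535,-.0686,1.7022],0.,False); print(p,q)
if q>.88 and np.hypot(p[0]-.4535,p[1]+.0686)<.006:
    pick("pliers",p)
    if ctrl.get_state()['width']>.03: place("pliers")
```

```text
[ 0.45315957 -0.06786487  1.69604593  0.        ] 0.8904724287766995
grip False t=40.6 w=38.2 gf=60.6 p=[ 0.4535 -0.068   0.0089] F=[-0.7  0.2  5.2]
lift t=41.7 w=38.5 gf=60.3 p=[ 0.4525 -0.0676  0.1394] F=[ 1.2  0.7 -1. ]
over t=43.0 w=38.4 gf=60.3 p=[0.6226 0.2345 0.1393] F=[-0.3  0.4 -0.6]
down True t=44.5 w=38.6 gf=63.5 p=[0.6228 0.2357 0.0249] F=[-0.9  0.3  3.9]
```

Run:
```python
from h import *
release("pliers"); press("pliers",[0,-40])
ctrl.move_ptp([.52,.23,.22],rv(np.pi/2)); ctrl.wait(.25); c,im=shot("wrist","all")
for n in("knife","handpiece","pliers"):
    x,y,h,_=PK[n]; r=net(n)
    if r is None: print(n,"none");continue
    m=cv2.morphologyEx(r['mask'].astype(np.uint8),cv2.MORPH_CLOSE,np.ones((15,15),np.uint8)).astype(float)
    p,q=fit(n,[(c,m)],[x,y,h],.0145,False)
    tip=lambda v:np.array([v[0]+L[n]/1e3*np.cos(v[2]),v[1]+L[n]/1e3*np.sin(v[2])])
    print(n,r['p'],q,(p[:2]-[x,y]).round(4),(tip(p)-tip([x,y,h])).round(4))
cv2.imwrite("pics/allc.png",cv2.resize(im[0:300,160:560,::-1],None,fx=2,fy=2))
shot("top","top2")
```

```text
press 0 True t=47.1 w=0.3 gf=2.1 p=[0.6227 0.2357 0.0381] F=[-0.5 -0.8  3.6]
press -40 True t=48.8 w=0.2 gf=4.4 p=[0.6195 0.1959 0.0378] F=[-2.1 -0.5  6.8]
knife 0.86 0.8961636351956456 [0.0008 0.0008] [-0.0008  0.001 ]
handpiece 0.94 0.9183590853995784 [-0.0002  0.0014] [0.0003 0.0013]
pliers 0.58 0.8878429067838765 [ 0.0009 -0.0002] [ 0.0004 -0.0001]
```

View pics/allc.png

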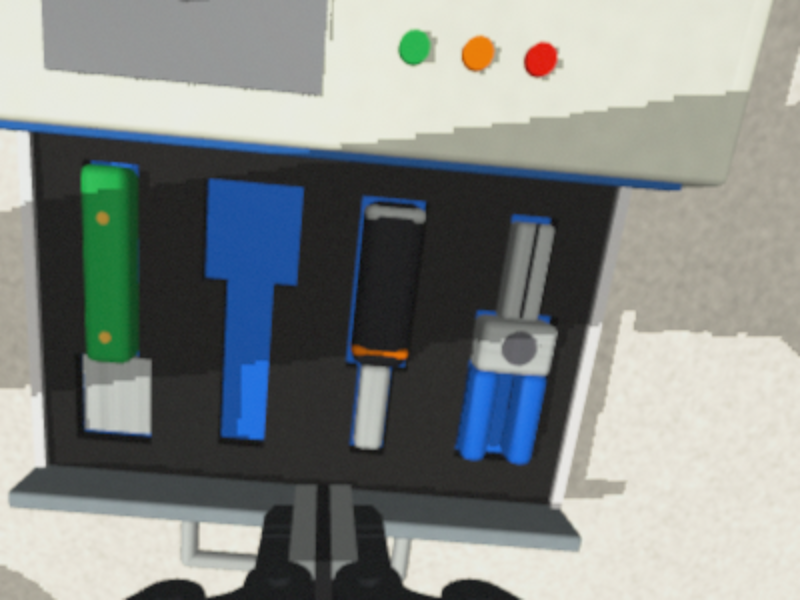

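View pics/top2.png

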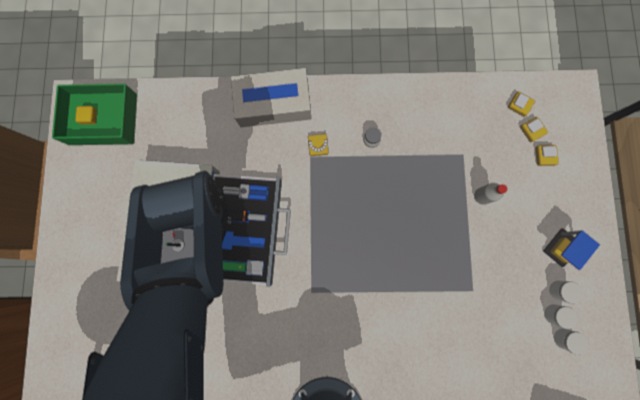

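All three instruments are seated to within about 1.5 mm, the mat is empty and the bystanders are untouched. I push the drawer shut by its handle.

```bash
cat >> h.py <<'E'
A=np.radians(-4.99); U=np.array([np.cos(A),np.sin(A)]); Vv=np.array([-np.sin(A),np.cos(A)])
def uv(u,v,z): return [*(u*U+v*Vv),z]
E
python3 - <<'E'
from h import *
c=ctrl.calibration("wrist"); r=net("drawer_handle"); 
if r:
    q=ray2plane(c,np.argwhere(r['mask'])[:,::-1],.045); print(r['p'],(q@U).min(),(q@U).max(),(q@Vv).min(),(q@Vv).max(),len(q))
R=rv(np.pi/2+A)
ctrl.move_ptp(uv(.492,.10,.14),R); ctrl.move_straight(uv(.492,.10,.036))
h=ctrl.move_straight(uv(.492,.30,.036),rate=.07,stop_force=25); print(h,st(),ctrl.get_state()['eef_pos'][:2]@Vv)
h=ctrl.move_straight(uv(.492,.37,.036),rate=.04,stop_force=25); print(h,st(),ctrl.get_state()['eef_pos'][:2]@Vv)
E
```

```text
0.77 0.3314151338046034 0.6548994620912549 0.1429829644028004 0.36981835015228015 41916
False t=55.2 w=-0.4 gf=1.8 p=[0.5162 0.256  0.036 ] F=[ 1.8 -2.9 -0.4] 0.29989196341495133
True t=56.1 w=-0.1 gf=1.7 p=[0.5183 0.2793 0.0358] F=[ 0.9 -3.1  2.7] 0.323347099302046
```

Run:
```python
from h import *
R=rv(np.pi/2+A)
h=ctrl.move_straight(uv(.492,.35,.036),rate=.03,stop_force=30); print(h,st(),ctrl.get_state()['eef_pos'][:2]@Vv)
ctrl.move_straight(uv(.492,.25,.036)); ctrl.move_straight(uv(.492,.25,.2))
ctrl.move_ptp(uv(.492,.22,.22),R); ctrl.wait(.25); c,im=shot("wrist","shut")
r=net("drawer_handle")
if r:
    q=ray2plane(c,np.argwhere(r['mask'])[:,::-1],.045); print(r['p'],(q@Vv).min(),(q@Vv).max(),len(q))
r=net("unit")
if r:
    q=ray2plane(c,np.argwhere(r['mask'])[:,::-1],.082); print(r['p'],(q@Vv).min(),(q@U).min(),(q@U).max())
```

```text
True t=56.6 w=-0.1 gf=1.7 p=[0.518  0.2792 0.0356] F=[ 0.  -3.9  2.8] 0.3231858155570016
0.58 0.33493048418191224 0.37407245207516293 5692
0.85 0.3313463023900866 0.32769441364733104 0.6581978487729074
```

View pics/shut.png

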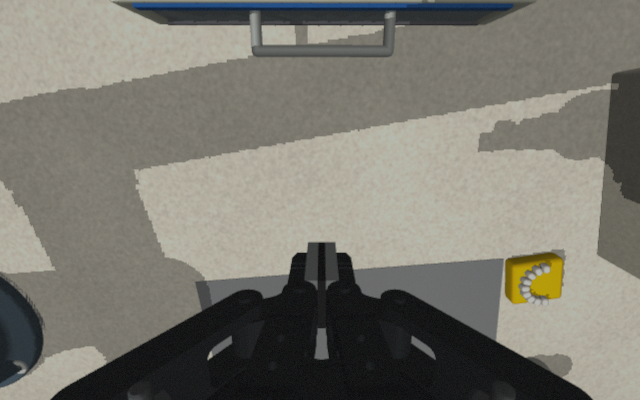

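Run:
```python
from h import *
d=dict(np.load("pics/dr1.npz"));e=dict(np.load("pics/shut.npz"));a=dict(np.load("pics/all.npz"))
for c,px in((d,[(350,296),(350,290)]),(a,[(245,285),(245,279)]),(e,[(320,55),(320,45)])):
    q=ray2plane(c,px,.045); print((q@Vv).round(4),(q@U).round(4))
# cabinet front top edge: blue lip
print(ray2plane(a,[(300,80)],.082)@Vv, ray2plane(e,[(320,8)],.0)@Vv, ray2plane(e,[(320,8)],.062)@Vv)
```

```text
[0.1395 0.1476] [0.4945 0.4936]
[0.139  0.1469] [0.4219 0.4217]
[0.3366 0.345 ] [0.4904 0.4904]
[0.36430117] [0.38573294] [0.3707892]
```

Run:
```python
from h import *
R=rv(np.pi/2+A)
ctrl.move_straight(uv(.492,.28,.2),frame=None); ctrl.move_straight(uv(.492,.28,.036))
for f in(12,35):
    h=ctrl.move_straight(uv(.492,.36,.036),rate=.02,stop_force=f); s=ctrl.get_state(); print(h,st(),s['eef_pos'][:2]@Vv)
ctrl.move_straight(uv(.492,.28,.036)); ctrl.move_straight(uv(.492,.28,.25))
# look at key from two spots
for i,(du,dv) in enumerate(((-.01,-.04),(.03,.0))):
    ctrl.move_ptp(uv(.435,.43+dv,.29),R); ctrl.wait(.25); c,im=shot("wrist",f"key{i}")
    r=net("key_grip")
    if r: 
        ctrl.wait(0); print(r['p'],r['point'],r['mask'].sum(),[ray2plane(c,[r['point']],z)[0].round(4) for z in(.116,.129)])
        np.save(f"pics/keym{i}.npy",r['mask'])
im=im[:,:,::-1].copy(); im[cv2.Canny(r['mask'].astype(np.uint8)*255,50,100)>0]=(0,0,255); cv2.imwrite("pics/keyv.png",im)
```

```text
True t=63.2 w=0.1 gf=0.7 p=[0.518  0.2793 0.0357] F=[ 0.1 -0.8  1.3] 0.32331915106695086
True t=64.0 w=-0.1 gf=1.6 p=[0.5175 0.2792 0.0352] F=[-0.2 -2.3  2.5] 0.3232002263797396
0.81 [317.2, 129.9] 317 [array([0.4683, 0.3977]), array([0.4686, 0.3989])]
0.85 [318.7, 169.3] 301 [array([0.4693, 0.3983]), array([0.4696, 0.4011])]
```

View pics/keyv.png

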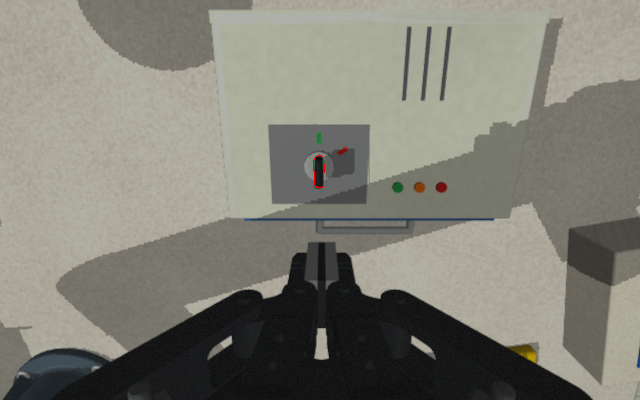

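The drawer sits against a hard stop (same place under 35 N). The key bow is at (318,171), pointing at the green mark, with the red mark to its right. I fit its box from the two views.

Run:
```python
from h import *
M["key"]=[(-15,15,9,26)]
V=[(dict(np.load(f"pics/key{i}.npz")),np.load(f"pics/keym{i}.npy").astype(float)) for i in(0,1)]
print(fit("key",V,[.469,.40,np.pi/2+A],.103,True)); print(fit("key",V,[.469,.40,np.pi/2+A],.103,False))
e=V[1][0]
for px in((269,126),(369,205),(211,12),(558,18),(230,218),(515,218)): q=ray2plane(e,[px],.082)[0]; print(px,q@U,q@Vv)
```

```text
(array([0.46899257, 0.39579369, 1.5152882 , 0.0940715 ]), np.float64(0.8612103540475751))
(array([0.4693169 , 0.39745713, 1.5119019 , 0.103     ]), np.float64(0.845824826912835))
(269, 126) 0.37853566913681036 0.47833279726916467
(369, 205) 0.4916855509703584 0.38733238746304166
(211, 12) 0.3268982729895182 0.5882076390952049
(558, 18) 0.6700872203406028 0.5829214625289675
(230, 218) 0.3266709580555288 0.37104108206184605
(515, 218) 0.6666495651883692 0.3708678933120444
```

Run:
```python
from h import *
x,y,z=.4692,.3968,.106; Y=np.pi/2+A
ctrl.command_gripper(.05,30); ctrl.move_ptp([x,y,.17],rv(Y)); print(ctrl.move_straight([x,y,z],rate=.08,stop_force=10),st())
ctrl.command_gripper(0,30); print("grip",st())
for a in(.25,.5,.75,1.0):
    ctrl.move_straight([x,y,z],rate=.05,frame=rv(Y-a)); s=ctrl.get_state(); print(a,st(),s['moment'].round(3))
shot("wrist","turned"); r=net("key_grip"); print(r and r['p'])
ctrl.wait(1.0); s=ctrl.get_state(); print(st(),s['moment'].round(3))
shot("top","turnedtop")
```

```text
False t=69.6 w=49.8 gf=0.0 p=[0.4696 0.397  0.1064] F=[ 0.  -0.5  0.5]
grip t=70.0 w=7.9 gf=32.1 p=[0.4686 0.397  0.1066] F=[-3.6  0.1  4.4]
0.25 t=70.4 w=8.1 gf=32.3 p=[0.469  0.3969 0.1066] F=[-2.9 -0.2  5.4] [-0.057  0.431  0.033]
0.5 t=70.8 w=8.1 gf=32.3 p=[0.4694 0.3967 0.1066] F=[-1.8 -0.4  4.8] [-0.125  0.3    0.067]
0.75 t=71.2 w=8.5 gf=32.3 p=[0.4698 0.3964 0.1066] F=[-0.5 -1.4  5.7] [-0.308  0.233  0.067]
1.0 t=71.6 w=8.5 gf=32.3 p=[0.47   0.396  0.1066] F=[-0.2 -2.4  5. ] [-0.466  0.129  0.15 ]
0.78
t=72.7 w=8.2 gf=32.3 p=[0.47   0.396  0.1066] F=[-0.1 -2.4  4.5] [-0.514  0.121  0.052]
```

View pics/turned.png

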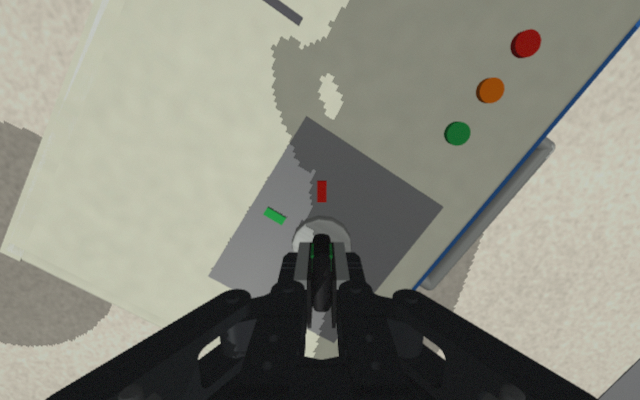

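The bow (321,270) points straight at the red mark (321,190) and has been held there for over a second. Now I turn back, let go, move away and check.

Run:
```python
from h import *
x,y,z=.4692,.3968,.106; Y=np.pi/2+A
print(st())
ctrl.move_straight([x,y,z],rate=.05,frame=rv(Y)); ctrl.command_gripper(.05); ctrl.wait(.3)
ctrl.move_straight([x,y,.2]); R=rv(Y)
ctrl.move_ptp(uv(.435,.40,.29),R); ctrl.wait(.4); c,im=shot("wrist","end")
r=net("key_grip"); M["key"]=[(-15,15,9,26)]
print(fit("key",[(c,r['mask'].astype(float))],[.469,.397,Y],.103,False),st())
cv2.imwrite("pics/endc.png",im[:,:,::-1])
```

```text
t=72.8 w=8.3 gf=32.3 p=[0.47   0.396  0.1066] F=[ 0.  -2.2  4.5]
(array([0.46922518, 0.39593938, 1.47066071, 0.103     ]), np.float64(0.8697259512099368)) t=76.4 w=50.0 gf=0.0 p=[0.468  0.3607 0.2895] F=[ 0.2 -1.  -0.3]
```

View pics/endc.png

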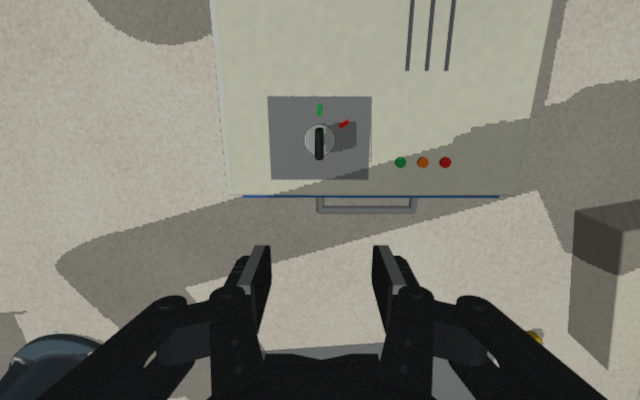

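The key is back at run (319,143), pointing at the green mark. The drawer is shut and the gripper is clear.

```bash
python3 -c "
from station import ctrl
print(ctrl.job_done())"
```

```text
the job is handed in; nothing more can be done
None
```

The job is handed in, with no verdict returned: knife, handpiece and pliers (no gauge was present) are seated in their pockets, the drawer is pushed to its hard stop, and the key was held at start for over a second and is back at run.

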